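# Sweep the stone offcuts into the scrap tray

### The job

Three small stone offcuts lie scattered on the thick wooden cutting board of a mosaic bench. With the fingers, sweep all three across the board and over its edge so that they drop into the open scrap tray standing against one side of the board. Push them only, do not pick them up, and leave the jar and the stone block on the board standing where they are.

Things in the scene. Friction and masses are not known exactly. Their poses are not given: they have to be found in the camera images.
- board: Fixed rectangular cutting board of pale wood, 320 mm along its x, 260 mm along its y, 36 mm thick, flat on the table; origin at the centre of its underside, so its top is 36 mm above the origin. Its yaw varies. The scrap tray stands against one of its two 320 mm long sides (+y or -y, it varies), the mosaic panel against the other.
- tray: Fixed open-topped grey plastic tray, 220 mm along its x (parallel to the board's x), 120 mm along its y, 34 mm high, walls and floor 3 mm; origin at the centre of its underside. It stands level with the board with a 2 mm gap, so that its rim is 2 mm lower than the board's top; its centre may be up to 20 mm off the middle of the board's side.
- panel: Fixed grey panel with small square mosaic stones set on top, 220 mm x 120 mm x 33 mm high, against the board's side opposite to the tray with a 2 mm gap; no opening; origin at the centre of its underside.
- chip_cube: Loose offcut to be swept: grey stone block 20 x 20 x 16 mm high, about 17 g; origin at its centre. Each offcut starts within 60 mm of the board's middle along the board's x and within 75 mm along its y, any yaw; no two are closer than 34 mm along the board's x.
- chip_bar: Loose offcut to be swept: pale stone bar 30 x 14 x 14 mm high, about 16 g; origin at its centre.
- chip_slab: Loose offcut to be swept: dark irregular flat stone about 34 x 26 mm, 12 mm high, about 20 g; origin at its centre.
- jar: Loose glass jar with metal lid and mosaic stones inside, diameter 54 mm, 55 mm high, about 0.18 kg, to be left standing; near the board end farther from the robot (about 125 mm from its middle along +x of the board); origin at the centre of its underside.
- block: Loose upright pale stone block 36 x 36 x 45 mm high, about 0.15 kg, to be left standing; near the board end closer to the robot (about 130 mm from its middle along -x of the board); origin at the centre of its underside.

How it is judged:
At the end, for the whole second after the job is handed in: All three offcuts lie at rest inside the scrap tray (centres within its walls and no higher than its rim, 34 mm), and the jar and the stone block stand upright within 10 mm of where they started (x of chip_cube in the frame of tray between -0.106 and 0.106 m and y of chip_cube in the frame of tray between -0.056 and 0.056 m and z of each of chip_cube, chip_bar, chip_slab in the frame of tray below 0.034 m and linear speed of each of chip_cube, chip_bar, chip_slab below 0.02 m/s and x of chip_bar in the frame of tray between -0.106 and 0.106 m and y of chip_bar in the frame of tray between -0.056 and 0.056 m and x of chip_slab in the frame of tray between -0.106 and 0.106 m and y of chip_slab in the frame of tray between -0.056 and 0.056 m and distance of each of jar, block from where it was at the start of the episode below 0.01 m and angle between each of jar, block's own z axis and vertical below 0.1 rad); the robot touches nothing.
It fails at once if an offcut was picked up (its centre rose more than about 20 mm above where it lay on the board) (height (world z) of any of chip_cube, chip_bar, chip_slab above 0.064 m).
It fails at once if the jar was moved by more than 10 mm or tipped (distance of jar from where it was at the start of the episode above 0.01 m or angle between jar's own z axis and vertical above 0.15 rad).
It fails at once if the stone block was moved by more than 10 mm or tipped (distance of block from where it was at the start of the episode above 0.01 m or angle between block's own z axis and vertical above 0.15 rad).
It also fails if it takes over 61 s, if anything falls off the work surface, if the arm or the gripper's body presses on something with over 40 N, if the wrist force passes 120 N, or if a joint passes its speed limit or range.

### The arm

A 7-joint arm with a two-finger parallel gripper is mounted at the origin on the work surface. World frame = base frame: x ahead of the robot, y to its left, z up, the work surface at z = 0. Lengths are in m, angles in rad, forces in N, time in s.
With the tool pointing down it reaches from about 0.4 to 0.875 m from the base axis. Payload 19.3 kg.
Tool frame: the origin (TCP) lies on the centre line of the jaws, within the pads' length; the fingertips stand 8 mm ahead of it and the grasp point (between the pads) lies 11 mm behind it; z points along the fingers, y is the line along which they close (so a half turn about z gives the same grasp; the last joint's range is limited). The gripper opens to 85 mm and grips with 20 to 120 N. Pads are 22 mm wide; open, the fingers measure 114 mm over their backs; the gripper's body (76 mm by 85 mm) begins 54 mm behind the grasp point. The pads swing forward as they close: fully open they stand 13 mm farther back than shut.
Start: joints at [1.051, 0.521, -0.036, 1.599, 0.021, 1.021, -0.113], TCP at [0.272, -0.563, 0.239] pointing down, gripper open.
Joint ranges: [-2.91, 2.91], [-0.3, 2.13], [-1.5, 1.42], [0.17, 2.43], [-1.26, 4.41], [0.16, 1.93], [-2.52, 2.52]. Speed limits (rad/s): [1.89, 1.89, 2.39, 2.39, 3.01, 3.01, 3.01].

### API

Orientations are given as [roll, pitch, yaw] about the fixed x, y, z axes, in that order (R = Rz(yaw) Ry(pitch) Rx(roll)).
In Python, from workcell import status, grab_frame, camera_params, bot, search_frame, silhouettes gives the robot as it stands.
- The arm moves only by the shell command python3 -m creep 'ROWS' [FORCE]. ROWS is JSON, a list of rows, each a list of 5 numbers: the shift along the tool's x, y, z in units of 60 mm (1.0 is 60 mm), then the turn about the tool's z in units of 8 degrees (1.0 is 8 degrees), then the opening, from 0 (shut) to 1 (fully open). In form: [[x, y, z, twist, hand], ...]. A call has 1 to 5 rows; each row is the pose to reach, as a shift and turn from the pose commanded when the call began, along the tool's axes at that moment; what a row does not reach only later rows make up. A row lasts 1/8 s, in which the tool goes at most 62.5 mm and 10.7 degrees, less where a joint would pass 70% of its speed; a pose out of reach is approached as far as the arm can. A call with a gripper value outside its range is refused whole. The fingers move at their own pace and stop on an object; FORCE is the grip in N (left out, the last holds). Time passes only in rows, so rows that repeat a pose let the fingers close. It gives the time, the measured TCP pose, the force, the opening and the grip force at its end, in the units of the state.
- status.observe(): the state, without advancing time (a new reading comes with each control period).
- grab_frame(name): name is "side" or "top" or "wrist"; returns the picture (400x640x3 uint8, blue, green, red); there is no depth.
- camera_params(name): a dict with "K" (3x3 intrinsics, pixels), "rvec" (rotation vector, rad) and "tvec" (3), from world to camera coordinates, as OpenCV has them; the wrist camera has in their place "tool_from_camera" (4x4, takes a point from camera to tool coordinates, whose origin is the TCP and whose axes are the flange's). Camera axes: x right, y down, z forward; pixel columns grow to the right and rows downward; lengths in m; the calibration is good to about 2 mm. A picture is of the moment at which its call begins: read the wrist's pose just before it. camera_params takes no time and is no camera call.
- bot.job_done(): hands the job in; it is judged then, once.
Trained networks look in the newest picture that a camera, given by its name, has taken for a name from the list of things; names that differ only in an ending like _2 or _b are one class to them, and where a whole thing is asked for, a point or a joint stands for the part that bears it (a point fixed in the world has none). Each returns a list of dicts, best first, with "p" (0 to 1); they miss things now and then, are a little off and sometimes report something else, mostly with a low value. They report only what shows in the picture. A call takes as long as a camera call.
- search_frame(camera, name): "extent" ([left, top, right, bottom] as shares, 0 to 1, of the picture: columns of its width, rows of its height, round what is visible of it).
- silhouettes(camera, name): "mask" (400x640 bool, what is visible of it) and "extent" ([left, top, right, bottom] as shares, 0 to 1, of the picture: columns of its width, rows of its height, round what is visible of it).
The state is a dict: "clock": time; "qpos": joint angles; "qd": joint speeds; "joint_efforts": joint torques, N m; "position": TCP position; "tool_rot": TCP orientation; "force": force on the tool from outside, world axes, zero at the start; "moment": the same for the moment, N m; "grip_width": finger opening in m; "finger_force": force on a finger pad.
Only numpy, scipy, OpenCV 4.12 (cv2) and the standard library are available. Lean on these libraries where they do the work, as an engineer would, in place of code of your own. Each camera call takes 0.05 s, during which the arm holds its last target. There are 200 camera calls.

## Working session

There is one attempt and no reset: what is moved stays moved. The work goes in short steps, Python scripts to look and compute and a shell command to move; the robot and the scene stay as the last step left them, time stands still between calls to the robot, and variables do not carry over. Pictures are saved under pics/ and viewed, at most 10 in all, crops included, and the job is handed in when it is done.

```bash
mkdir -p pics
cat > h.py <<'E'
import numpy as np, cv2
from workcell import status, grab_frame, camera_params, bot, search_frame, silhouettes
def ray(cam,uv):
    c=camera_params(cam);R=cv2.Rodrigues(np.array(c["rvec"],float))[0];t=np.array(c["tvec"],float).ravel()
    d=R.T@np.linalg.inv(np.array(c["K"]))@np.array([uv[0],uv[1],1.]);o=-R.T@t
    return o,d
def onz(cam,uv,z):
    o,d=ray(cam,uv);return o+d*(z-o[2])/d[2]
def cen(m):
    ys,xs=np.nonzero(m);return xs.mean(),ys.mean()
E
python3 - <<'E'
from h import *
for c in("top","side"): cv2.imwrite(f"pics/{c}0.png",grab_frame(c))
H=dict(board=.036,tray=.034,panel=.033,chip_cube=.05,chip_bar=.048,chip_slab=.046,jar=.09,block=.08)
for n,z in H.items():
    for r in silhouettes("top",n)[:2]:
        m=r["mask"].astype(np.uint8)
        if m.sum()<5: continue
        ys,xs=np.nonzero(m)
        P=np.array([onz("top",p,z)[:2] for p in cv2.boxPoints(cv2.minAreaRect(np.c_[xs,ys].astype(np.float32)))])
        print(n,round(r["p"],2),"px",np.round(cen(m)),"c",np.round(onz("top",cen(m),z)[:2],3),"box",np.round(P,3).tolist())
s=status.observe();print(s["clock"],s["position"],s["tool_rot"],s["grip_width"])
o,d=ray("top",(320,200));print(o,d)
E
```

```text
board 0.93 px [352. 229.] c [ 0.524 -0.048] box [[0.385, 0.096], [0.705, 0.076], [0.681, -0.201], [0.365, -0.161]]
tray 0.66 px [233. 203.] c [0.562 0.144] box [[0.462, 0.213], [0.685, 0.2], [0.67, 0.072], [0.449, 0.091]]
panel 0.66 px [468. 226.] c [ 0.532 -0.235] box [[0.427, -0.168], [0.649, -0.184], [0.644, -0.309], [0.423, -0.286]]
panel 0.43 px [371. 221.] c [ 0.538 -0.08 ] box [[0.553, -0.071], [0.555, -0.086], [0.524, -0.089], [0.522, -0.073]]
chip_cube 0.48 px [349. 193.] c [ 0.58  -0.043] box [[0.588, -0.03], [0.593, -0.05], [0.572, -0.055], [0.566, -0.035]]
chip_bar 0.61 px [372. 220.] c [ 0.537 -0.078] box [[0.552, -0.071], [0.552, -0.085], [0.522, -0.085], [0.522, -0.071]]
chip_slab 0.81 px [339. 258.] c [ 0.478 -0.027] box [[0.478, -0.009], [0.497, -0.025], [0.478, -0.048], [0.459, -0.032]]
jar 0.93 px [318. 140.] c [0.653 0.008] box [[0.681, 0.035], [0.682, -0.017], [0.623, -0.018], [0.622, 0.033]]
block 0.96 px [307. 306.] c [0.408 0.02 ] box [[0.427, 0.039], [0.428, 0.002], [0.389, 0.002], [0.388, 0.038]]
0.5 [ 0.27170898 -0.56280807  0.23926689] [-3.14151501e+00 -1.81309682e-05  4.49772155e-01] 0.08570883318917667
[0.47008182 0.00487616 0.68387822] [ 0.15233091 -0.00220727 -0.98835764]
```

View pics/top0.png

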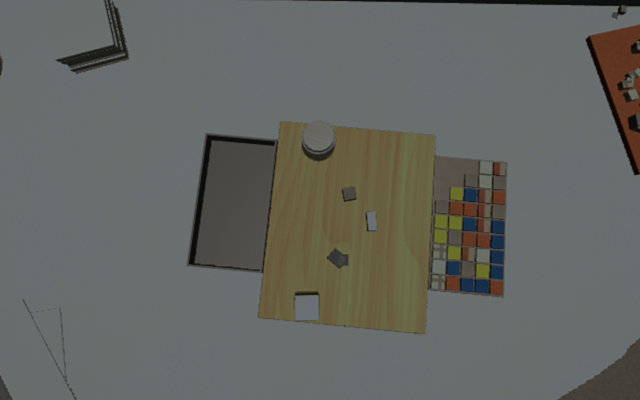

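The top picture shows the tray on the board's +y side (px 233,203) and the panel opposite (468,226). The cube is at (349,193), the bar at (372,220) and the slab at (339,258). All three sizes match the given ones, and all three lie within the tray's x span, so I can sweep straight along the board's y. I'll turn the tool so its x points along the board's y and sweep the bar first.

```bash
python3 -m creep '[[0.7,-0.46,0.15,-0.8,0.1],[1.4,-0.92,0.3,-1.6,0.1],[2.1,-1.4,0.45,-2.4,0.1],[2.8,-1.85,0.6,-3.2,0.1],[3.5,-2.3,0.75,-4,0.1]]'
cat > g.py <<'E'
import sys
from h import *
# tray-frame target (mm) + z (mm): needed shift in tool units
yb=float(open("yaw.txt").read()); tc=np.array([float(v) for v in open("tc.txt").read().split()])
s=status.observe();p=np.array(s["position"]);R=cv2.Rodrigues(np.zeros(3))[0]
from scipy.spatial.transform import Rotation as Ro
R=Ro.from_euler("xyz",s["tool_rot"]).as_matrix()
B=np.array([[np.cos(yb),-np.sin(yb)],[np.sin(yb),np.cos(yb)]])
print("tray-frame now mm",np.round(B.T@(p[:2]-tc)*1000,1),"z",round(p[2]*1000,1),"F",np.round(s["force"],1),"t",s["clock"],"w",s["grip_width"])
if len(sys.argv)>3:
    a=[float(v)/1000 for v in sys.argv[1:4]]
    w=np.r_[tc+B@a[:2],a[2]]
    dy=(yb+np.pi/2-s["tool_rot"][2]+np.pi)%(2*np.pi)-np.pi
    print("shift units",np.round(R.T@(w-p)/.06,2),"twist",round(-np.degrees(dy)/8,2))
E
python3 - <<'E'
from h import *
# fit board yaw from mask edges: tray, panel & board rectangles by approxPolyDP
for n,z in (("board",.036),("tray",.034),("panel",.033)):
    grab_frame("top"); m=silhouettes("top",n)[0]["mask"].astype(np.uint8)
    c=max(cv2.findContours(m,0,2)[0],key=cv2.contourArea)
    h=cv2.convexHull(c); a=cv2.approxPolyDP(h,8,True)[:,0]
    P=np.array([onz("top",q,z)[:2] for q in a]);print(n,np.round(P,3).tolist())
E
echo -0.079 > yaw.txt; echo 0.562 0.144 > tc.txt; python3 g.py -9 -275 130
```

```text
clock: 1.12
position: [0.4016, -0.3459, 0.1942]
tool_rot: [3.141, 0.0, 1.012]
force: [0.8, -1.2, -0.9]
grip_width: 0.0087
finger_force: 0.0
board [[0.592, -0.05], [0.574, -0.055], [0.571, -0.037]]
tray [[0.679, 0.195], [0.671, 0.077], [0.454, 0.093], [0.462, 0.212]]
panel [[0.648, -0.186], [0.64, -0.301], [0.424, -0.285], [0.433, -0.169]]
tray-frame now mm [-122.3 -503.4] z 194.4 F [ 0.7 -0.3 -1.4] t 1.425 w 0.008578107885751765
shift units [ 4.25 -0.11  1.07] twist -3.48
```

```bash
echo -0.076 > yaw.txt; echo 0.5665 0.144 > tc.txt
python3 -m creep '[[0.9,0,0.2,-0.8,0.1],[1.7,0,0.4,-1.6,0.1],[2.5,-0.05,0.6,-2.4,0.1],[3.4,-0.1,0.8,-3.2,0.1],[4.2,-0.1,1.0,-3.5,0.1]]'
python3 - <<'E'
from h import *
yb=-.076;tc=np.array([.5665,.144]);B=np.array([[np.cos(yb),-np.sin(yb)],[np.sin(yb),np.cos(yb)]])
for n,p in dict(cube=(.58,-.043),bar=(.537,-.078),slab=(.478,-.027),jar=(.653,.008),block=(.408,.02)).items(): print(n,np.round(B.T@(np.array(p)-tc)*1000))
E
python3 g.py -14 -275 52
```

```text
clock: 2.05
position: [0.5308, -0.1306, 0.1341]
tool_rot: [3.141, 0.0, 1.497]
force: [1.1, -0.5, 1.4]
grip_width: 0.0084
finger_force: 0.0
cube [  28. -185.]
bar [ -13. -224.]
slab [ -75. -177.]
jar [  97. -129.]
block [-149. -136.]
tray-frame now mm [ -14.7 -276.6] z 134.1 F [ 1.1 -0.5  1.4] t 2.05 w 0.008359747135740121
shift units [0.03 0.01 1.37] twist 0.02
```

```bash
python3 -m creep '[[0,0,0.6,0,0.1],[0,0,1.1,0,0.1],[0,0,1.3,0,0.1],[0,0,1.42,0,0.1],[0,0,1.42,0,0.1]]'
python3 g.py -14 -275 48
python3 - <<'E'
from h import *
cv2.imwrite("pics/side1.png",grab_frame("side"))
E
```

```text
clock: 2.68
position: [0.5304, -0.1313, 0.0495]
tool_rot: [3.141, 0.0, 1.496]
force: [0.7, 0.3, 0.5]
grip_width: 0.0083
finger_force: 0.0
tray-frame now mm [ -15.1 -277.2] z 49.5 F [0.7 0.3 0.5] t 2.675 w 0.008342428088950119
shift units [0.04 0.02 0.02] twist 0.01
```

View pics/side1.png

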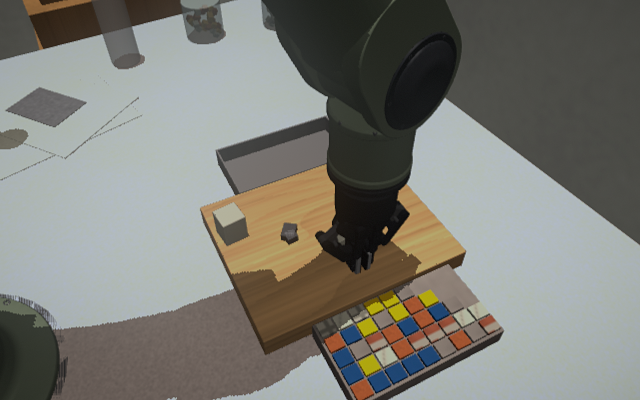

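The side view shows the fingertips just above the board at (357,268), behind the bar, with no contact force. The gripper's knuckles stick out sideways, so for the cube and slab I'll turn the tool 90° to clear the jar and block. Now I sweep the bar.

```bash
python3 -m creep '[[0.3,0.02,0.03,0,0.1],[0.6,0.02,0.05,0,0.1],[0.9,0.02,0.05,0,0.1],[1.2,0.02,0.05,0,0.1],[1.5,0.02,0.05,0,0.1]]'
python3 g.py -14 -42 47
python3 - <<'E'
from h import *
cv2.imwrite("pics/side2.png",grab_frame("side"))
E
```

```text
clock: 3.35
position: [0.5381, -0.0398, 0.0462]
tool_rot: [3.142, -0.0, 1.497]
force: [0.0, 0.8, -0.3]
grip_width: 0.0085
finger_force: 0.1
tray-frame now mm [ -14.4 -185.4] z 46.2 F [ 0.   0.8 -0.3] t 3.35 w 0.00846699372363376
shift units [ 2.39  0.01 -0.01] twist 0.02
```

View pics/side2.png

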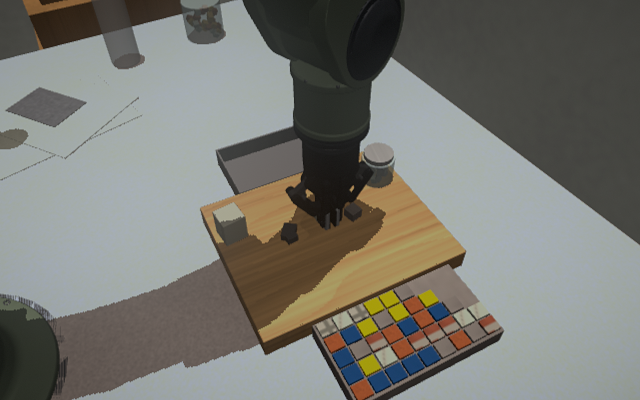

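The bar is out of sight ahead of the fingers at (330,220). The cube (352,212) and slab (290,232) are undisturbed, and the jar still has clearance. I'll continue the sweep.

```bash
python3 -m creep '[[0.35,0,0,0,0.1],[0.7,0,0,0,0.1],[1.05,0,0,0,0.1],[1.4,0,0,0,0.1],[1.75,0,0,0,0.1]]'
python3 -m creep '[[0.25,0,0,0,0.1],[0.5,0,0,0,0.1],[0.65,0,0,0,0.1],[0.65,0,0,0,0.1],[0.65,0,-1.2,0,0.1]]'
python3 - <<'E'
from h import *
yb=-.076;tc=np.array([.5665,.144]);B=np.array([[np.cos(yb),-np.sin(yb)],[np.sin(yb),np.cos(yb)]])
cv2.imwrite("pics/top2.png",grab_frame("top"))
for n,z in dict(chip_cube=.05,chip_bar=.017,chip_slab=.046,jar=.09,block=.08).items():
    for r in silhouettes("top",n)[:2]: print(n,round(r["p"],2),np.round(B.T@(onz("top",cen(r["mask"]),z)[:2]-tc)*1000))
E
python3 g.py 29 -235 100
```

```text
clock: 4.03
position: [0.5457, 0.0644, 0.0461]
tool_rot: [-3.142, 0.0, 1.497]
force: [0.4, -0.8, 0.5]
grip_width: 0.0086
finger_force: 0.1
clock: 4.65
position: [0.5463, 0.1013, 0.1058]
tool_rot: [-3.134, 0.002, 1.497]
force: [1.1, -0.0, -0.0]
grip_width: 0.0088
finger_force: 0.0
chip_cube 0.56 [  27. -185.]
jar 0.8 [  97. -129.]
tray-frame now mm [-14.9 -43.6] z 108.1 F [ 0.1 -0.6 -0.3] t 4.95 w 0.008611714213920001
shift units [-3.19  0.73  0.14] twist 0.01
```

View pics/top2.png

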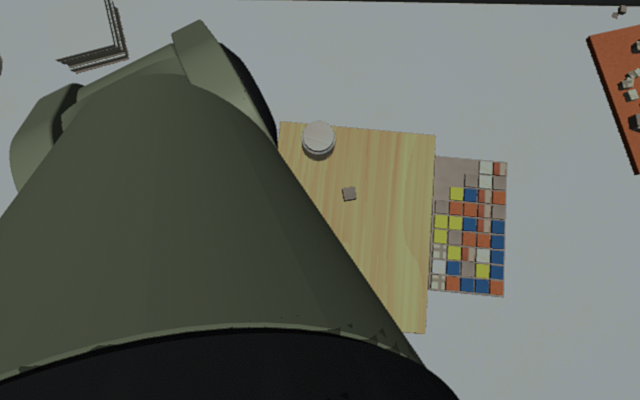

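The arm hides the tray here, but the visible board shows only the cube, unmoved at (349,193), and the jar. Now I back off, turn 90° and go behind the cube.

```bash
python3 -m creep '[[0,0,-0.5,0,0.1],[-0.8,0.2,-0.5,1.3,0],[-1.6,0.4,-0.5,2.6,0],[-2.4,0.6,-0.5,3.9,0],[-3.25,0.73,-0.5,5.2,0]]'
python3 -m creep '[[0,0,0,1.3,0],[0,0,0,2.6,0],[0,0,0,3.9,0],[0,0,0,5.2,0],[0,0,0,6.05,0]]'
python3 g.py 28 -240 47
```

```text
clock: 5.58
position: [0.5776, -0.0969, 0.1375]
tool_rot: [-3.141, 0.001, 0.765]
force: [0.6, 1.0, 0.4]
grip_width: -0.0
finger_force: 0.0
clock: 6.2
position: [0.5773, -0.0955, 0.1375]
tool_rot: [3.141, 0.002, -0.079]
force: [-0.6, -0.0, -0.2]
grip_width: -0.0002
finger_force: 0.0
tray-frame now mm [  28.9 -238. ] z 137.5 F [-0.6 -0.  -0.2] t 6.2 w -0.00015718685468751103
shift units [-0.01  0.03  1.51] twist -11.27
```

```bash
python3 -m creep '[[0,0.03,0.6,0,0],[-0.02,0.03,1.1,0,0],[-0.02,0.03,1.4,0,0],[-0.02,0.03,1.5,0,0],[-0.02,0.03,1.5,0,0]]'
python3 -m creep '[[0,-0.3,0,0,0],[0,-0.6,0,0,0],[0,-0.9,0,0,0],[0,-1.2,0,0,0],[0,-1.5,0,0,0]]'
python3 g.py 28 -38 47
python3 - <<'E'
from h import *
cv2.imwrite("pics/side3.png",grab_frame("side"))
E
```

```text
clock: 6.82
position: [0.5767, -0.0971, 0.0487]
tool_rot: [3.141, 0.0, -0.074]
force: [0.2, 0.4, -0.5]
grip_width: 0.0004
finger_force: 0.0
clock: 7.45
position: [0.5833, -0.0058, 0.0487]
tool_rot: [-3.142, -0.0, -0.073]
force: [0.3, -1.0, 0.2]
grip_width: -0.0002
finger_force: 0.2
tray-frame now mm [  28.2 -148.1] z 48.7 F [ 0.3 -1.   0.2] t 7.45 w -0.0002191802737635943
shift units [ 0.   -1.83  0.03] twist -11.23
```

View pics/side3.png

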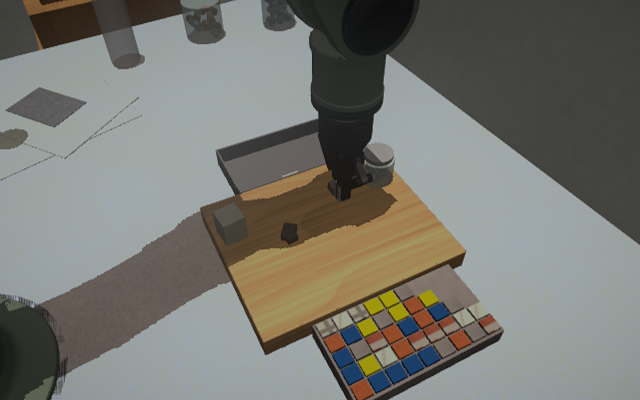

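The bar lies in the tray at (290,174), and the cube is hidden ahead of the fingers. The jar is untouched. I'll continue.

```bash
python3 -m creep '[[0,-0.35,0,0,0],[0,-0.7,0,0,0],[0,-1.05,0,0,0],[0,-1.4,0,0,0],[0,-1.7,0,0,0]]'
python3 -m creep '[[0,-0.15,0,0,0],[0,-0.15,0,0,0],[0,-0.15,-0.7,0,0],[0,-0.15,-1.4,0,0],[0,-0.15,-1.4,0,0]]'
python3 g.py -75 -235 137
```

```text
clock: 8.12
position: [0.5908, 0.0961, 0.0486]
tool_rot: [-3.141, 0.0, -0.073]
force: [-0.9, 0.4, 0.5]
grip_width: -0.0
finger_force: 0.0
clock: 8.75
position: [0.593, 0.1026, 0.1356]
tool_rot: [-3.14, -0.005, -0.075]
force: [0.6, -0.4, 0.0]
grip_width: 0.0002
finger_force: 0.0
tray-frame now mm [ 29.6 -39.3] z 135.6 F [ 0.6 -0.4  0. ] t 8.75 w 0.00023616565540891842
shift units [-1.75  3.26 -0.04] twist -11.25
```

```bash
python3 -m creep '[[-0.4,0.7,0,0,0],[-0.8,1.4,0,0,0],[-1.2,2.1,0,0,0],[-1.6,2.8,0,0,0],[-1.75,3.3,0,0,0]]'
python3 - <<'E'
from h import *
yb=-.076;tc=np.array([.5665,.144]);B=np.array([[np.cos(yb),-np.sin(yb)],[np.sin(yb),np.cos(yb)]])
cv2.imwrite("pics/side4.png",grab_frame("side"))
for n,z in dict(chip_cube=.015,chip_bar=.01,chip_slab=.042).items():
    for r in silhouettes("side",n)[:1]: print(n,round(r["p"],2),cen(r["mask"]),np.round(B.T@(onz("side",cen(r["mask"]),z)[:2]-tc)*1000))
E
python3 g.py -75 -235 47
```

```text
clock: 9.38
position: [0.47, -0.0886, 0.1322]
tool_rot: [3.141, 0.001, -0.076]
force: [1.0, -0.3, 0.3]
grip_width: -0.0004
finger_force: 0.0
chip_cube 0.64 (np.float64(377.2297000731529), np.float64(164.7798098024872)) [136. -84.]
chip_slab 0.78 (np.float64(289.23880597014926), np.float64(232.6492537313433)) [ -76. -177.]
tray-frame now mm [ -76.9 -237.4] z 132.3 F [0.7 0.1 0. ] t 9.575 w 0.0005632951498213111
shift units [ 0.03 -0.04  1.42] twist -11.25
```

View pics/side4.png

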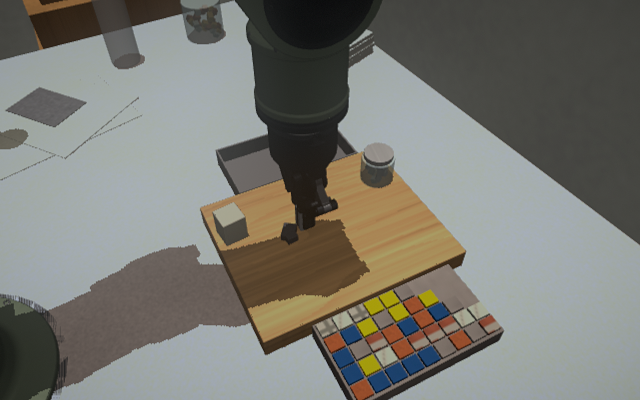

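The slab is at (289,232), and both views give the same position for it. The "cube" hit at (377,165) is the jar; the cube is no longer on the board. I'll descend and sweep the slab.

```bash
python3 -m creep '[[0.02,0,0.6,0,0],[0.02,0,1.1,0,0],[0.02,0,1.35,0,0],[0.02,0,1.41,0,0],[0.02,0,1.41,0,0]]'
python3 -m creep '[[0,-0.3,0,0,0],[0,-0.6,0,0,0],[0,-0.9,0,0,0],[0,-1.2,0,0,0],[0,-1.5,0,0,0]]'
python3 g.py -76 -38 47
python3 - <<'E'
from h import *
cv2.imwrite("pics/side5.png",grab_frame("side"))
E
```

```text
clock: 10.2
position: [0.4736, -0.0862, 0.0484]
tool_rot: [-3.142, -0.0, -0.074]
force: [0.6, -0.1, 0.4]
grip_width: 0.0004
finger_force: 0.0
clock: 10.82
position: [0.4806, 0.0041, 0.049]
tool_rot: [-3.141, -0.002, -0.074]
force: [-0.1, 0.7, -0.3]
grip_width: 0.0001
finger_force: 0.0
tray-frame now mm [ -75.1 -146. ] z 49.0 F [-0.1  0.7 -0.3] t 10.825 w 0.00011374125117331005
shift units [-0.01 -1.8   0.03] twist -11.23
```

View pics/side5.png

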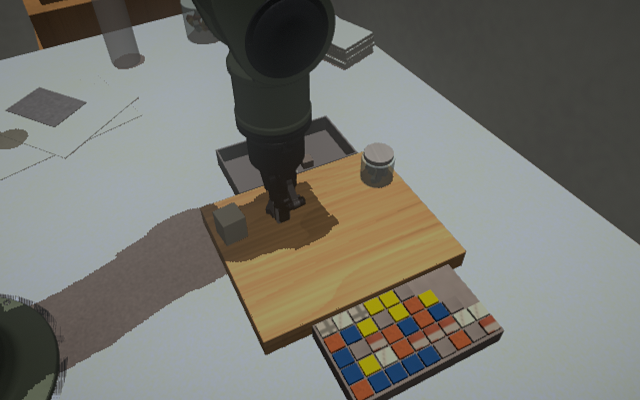

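The slab is hidden ahead of the fingers at (278,210), and the block at (230,222) is clear. I'll finish the sweep, then move aside to look.

```bash
python3 -m creep '[[0,-0.35,0,0,0],[0,-0.7,0,0,0],[0,-1.05,0,0,0],[0,-1.4,0,0,0],[0,-1.7,0,0,0]]'
python3 -m creep '[[0,-0.1,0,0,0],[0,-0.1,0,0,0],[0,-0.1,-0.8,0,0],[0,-0.1,-1.6,0,0],[0,0.5,-2,0,0]]'
python3 -m creep '[[0,1,0,0,0],[0,2,0,0,0],[0,3,0,0,0],[0,4,0,0,0],[0,5,0,0,0]]'
python3 - <<'E'
from h import *
yb=-.076;tc=np.array([.5665,.144]);B=np.array([[np.cos(yb),-np.sin(yb)],[np.sin(yb),np.cos(yb)]])
a=grab_frame("top");b=grab_frame("side")
cv2.imwrite("pics/both6.png",np.hstack([cv2.resize(a[100:300,160:460],(400,267)),cv2.resize(b[100:300,180:480],(400,267))]))
for n,z in dict(chip_cube=.019,chip_bar=.017,chip_slab=.015,jar=.09,block=.08).items():
    for r in silhouettes("top",n)[:1]: print(n,round(r["p"],2),np.round(cen(r["mask"])),np.round(B.T@(onz("top",cen(r["mask"]),z)[:2]-tc)*1000))
E
```

```text
clock: 11.5
position: [0.4879, 0.1059, 0.0488]
tool_rot: [-3.141, -0.001, -0.074]
force: [0.2, 0.1, -0.0]
grip_width: -0.0
finger_force: 0.0
clock: 12.12
position: [0.486, 0.0757, 0.1702]
tool_rot: [-3.14, -0.002, -0.072]
force: [0.6, -0.5, 0.0]
grip_width: -0.0004
finger_force: 0.0
clock: 12.75
position: [0.462, -0.2268, 0.1681]
tool_rot: [3.141, -0.0, -0.075]
force: [0.3, 0.6, 0.6]
grip_width: 0.0
finger_force: 0.0
chip_cube 0.51 [248. 186.] [ 29. -18.]
chip_bar 0.61 [260. 212.] [-12. -43.]
chip_slab 0.66 [256. 245.] [-67. -42.]
jar 0.87 [318. 141.] [  96. -129.]
block 0.81 [307. 306.] [-149. -136.]
```

View pics/both6.png

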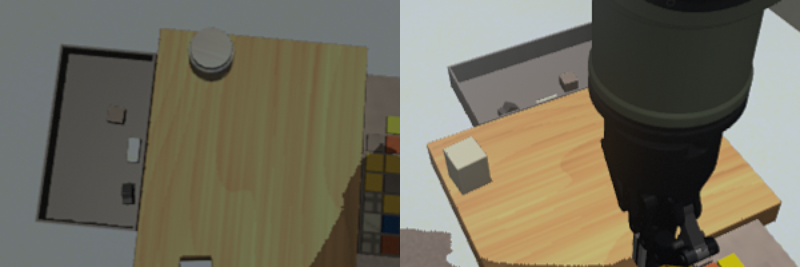

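Both views show all three offcuts inside the tray (top crop: cube (117,114), bar (134,150), slab (128,194)), and the jar and block have not moved. The arm is clear of everything.

```bash
python3 -c "
from workcell import bot; print(bot.job_done())"
```

```text
the job is handed in; nothing more can be done
None
```

I swept all three offcuts into the scrap tray by pushing only, with the jar and stone block left standing within about 1 mm of their starting places, and handed the job in at about 13 s; it returned no verdict.

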